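# Clamp a control unit in the crank vice, press its knob onto the D-shaft and hold it in

## Task

Turn the crank of the vice until its jaws hold the grey control unit firmly, so that it cannot shift, and leave the vice tight. Then take the black knob, turn it so that the flat in its bore matches the flat of the unit's D-shaft, slide it on until it sits fully home on the collar, and push it in so that the push switch under the shaft is pressed. Finish while still holding the knob pressed in (that keeps the unit in set-up mode), and leave the other things on the table where they are.

Things in the scene. Friction and masses are not known exactly. Their poses are not given: they have to be found in the camera images.
- crank_vice: dark blue-green board vice, 176x90x60 mm, fixed on a stand 50 mm high. Origin: centre of the vice's underside. +x runs along the screw, from the crank to the fixed jaw; z up. Floor between the jaws 14 mm above the origin, jaw tops 60 mm, jaws 80 mm wide with grey soft covers; the fixed jaw's cover faces the crank at x = 52 mm. Screw axis 30 mm above the origin at y = 0
- jaw_face (a point): centre of the soft cover's face on the moving jaw (78 x 40 mm) that presses on the unit; the gap to the fixed jaw's cover starts at 50 to 54 mm, the unit is 44 mm. Turning the crank clockwise, as seen from the robot (crank's end), closes it 11 mm a turn. Self-locking: stays where left. Turning takes about 4 N at the handle, more once the jaws bite; 8 to 15 N is firm
- crank_vice_jaw: the moving jaw with its cover, a block 80 x 45 mm; axes as the vice's; its face (jaw_face) lies at x = 24 mm, z = 38 mm in its frame
- crank_grip (a point): middle of the crank's black handle: a sleeve 16 mm thick, 42 mm long, level, along the vice's x, free to spin on its pin, so a gripper can hold it from above in constant orientation while it goes round. It runs on a circle of 32 mm radius, upright and square to the vice's x axis; the steel crank arm is 21 to 31 mm from this point towards the vice
- crank_axis (a point): centre of that circle, on the screw axis: 80 mm above the table, 121 mm in front of the vice's origin (fixed)
- unit: light grey control unit with a dark cover, 44 mm (x, between the jaws) x 66 mm (y) x 62 mm (z), 0.3 kg, standing loose on the floor between the jaws. Origin: centre of its underside, z up. In the middle of its top: scale plate, flat nut (4 mm high), then the shaft
- shaft_seat (a point): centre of the top of the shaft's dark collar (17 mm wide), 73 mm above the unit's underside: the knob's underside rests here. z up along the shaft. The brass D-shaft stands 18 mm up from here: 12 mm thick, one bright flat 3.5 mm from the axis, tip chamfered over 3 mm. +x = outward normal of the flat. The shaft can turn about 1.3 rad either way from the unit's x, friction 0.04 N m
- unit_push (a joint): how far the shaft is pushed down, in m: 0 free, 0.004 fully in. A spring pushes it back up: it begins to move at about 3 N, 9 N at the bottom. The switch under it counts as pressed beyond 0.0025
- knob: round black fluted knob, 34 mm diameter, 36 mm high, 45 g, alloy cap, red pointer line on top and side, standing on the table, bore down. Origin: centre of its underside, z up. Bore 21 mm deep, 0.8 mm clear of the shaft all round, its flat 4.1 mm from the axis on the knob's +x side, where the red pointer is. Grip it from above at any angle, 20 to 30 mm above its underside
- orange_valve: bystander: motorised valve, orange and black with a brass body, 80 x 88 x 132 mm, on the right
- blue_valve: bystander: motorised valve, blue with a brass body, 85 x 84 x 110 mm, on the right
- screwdriver: bystander: blue screwdriver, 170 mm long, 19 mm thick, lying right of the vice
- cutters: bystander: side cutters with red handles, 118 mm, lying left of the vice
- blue_cell: bystander: blue round cell, 18 x 67 mm, lying behind the vice
- gland: bystander: white cable gland, 26 x 37 x 22 mm, lying left of the vice
There are look-alikes about, which are no part of the job. There is more than one size of the unit; the one meant has the size given above.

How it is judged:
On the way, in this order (a step that is already met when the one before it is completed fails the run):
1. the vice's jaw presses on the control unit with more than 15 N, while the knob is still off the shaft (contact force between crank_vice_jaw and unit above 15 N and distance between knob and shaft_seat above 0.05 m), for 0.3 s.
2. the knob sits home on the shaft's collar (within 2.5 mm) (z of knob in the frame of shaft_seat below 0.0025 m and horizontal distance between knob and shaft_seat below 0.003 m), for 0.1 s.
At the end, for the whole second after the job is handed in: Vice presses the upright unit with over 15 N; knob on the collar within 2.5 mm, centred within 3 mm, flats aligned within 0.35 rad, upright within 0.1 rad; the fingers still hold it with the push switch beyond 2.5 mm of its 4 mm travel; all at rest (all of step 2 and contact force between crank_vice_jaw and unit above 15 N and angle between unit's own z axis and vertical below 0.06 rad and z of knob in the frame of shaft_seat above -0.003 m and angle between the x axis of knob and the x axis of shaft_seat, either way round below 0.35 rad and angle between knob's own z axis and vertical below 0.1 rad and value of joint unit_push above 0.0025 m and contact force between the fingers and knob above 2 N and linear speed of knob below 0.02 m/s); the arm keeps its last pose, push and grip.
It fails at once if a bystander is moved by more than 30 mm (distance of any of orange_valve, blue_valve, screwdriver, cutters, blue_cell, gland from where it was at the start of the episode above 0.03 m).
It also fails if it takes over 64 s, if anything falls off the work surface, if the arm or the gripper's body presses on something with over 40 N, if the wrist force passes 120 N, or if a joint passes its speed limit or range.

## Robot

A 7-joint arm with a two-finger parallel gripper is mounted at the origin on a cart in front of the work surface, level with it; the furniture and walls round the work are solid. World frame = base frame: x ahead of the robot, y to its left, z up, the work surface at z = 0. Lengths are in m, angles in rad, forces in N, time in s.
With the tool pointing down it reaches from about 0.425 to 0.825 m from the base axis. Payload 3.6 kg.
Tool frame: the origin (TCP) lies midway between the tips of the shut fingers; the grasp point (between the pads) lies 19 mm behind it; z points along the fingers, y is the line along which they close (so a half turn about z gives the same grasp; the last joint's range is limited). The gripper opens to 85 mm and grips with 20 to 120 N. Pads are 22 mm wide; open, the fingers measure 114 mm over their backs; the gripper's body (76 mm by 85 mm) begins 54 mm behind the grasp point. The pads swing forward as they close: fully open they stand 13 mm farther back than shut.
Start: joints at [-1.355, 0.615, -0.013, 1.423, 0.008, 1.103, -0.04], TCP at [0.156, 0.631, 0.231] pointing down, gripper open.
Joint ranges: [-3.12, 3.12], [-0.3, 2.06], [-1.34, 1.32], [0.26, 2.42], [-1.36, 4.5], [0.01, 1.98], [-2.84, 2.84]. Speed limits (rad/s): [2.79, 2.79, 3.14, 3.14, 3.14, 3.14, 3.14].

## Interface

Orientations are given as a unit quaternion [x, y, z, w].
In Python, from bench import r gives the robot as it stands.
- The arm moves only by the tool jog_arm, never from a script. Its argument "deltas" is a list of rows, each a list of 5 numbers: the shift along the tool's x, y, z each as a share of 0.03 m, from -1 to 1, then the turn about the tool's z as a share of 5 degrees, from -1 to 1, then the opening, from 0 (shut) to 1 (fully open). In form: [[x, y, z, twist, claw], ...]. A call has 1 to 10 rows; each row shifts and turns the commanded pose from where the row before left it, along the tool's axes as they then stand; what a row does not reach is not made up. A row lasts 1/12 s, in which the tool goes at most 41.7 mm and 7.16 degrees, less where a joint would pass 70% of its speed; a pose out of reach is approached as far as the arm can. A call with a number of a shift or a turn outside -1 to 1 is refused whole. A call with a gripper value outside its range is refused whole. The fingers move at their own pace and stop on an object; "squeeze" is the grip in N (left out, the last holds). Time passes only in rows, so rows that do not move let the fingers close. It gives the time, the measured TCP pose, the force, the opening and the grip force at its end, in the units of the state.
- r.sense(): the state, without advancing time (a new reading comes with each control period).
- r.read_camera(name): name is "scene" or "side" or "wrist"; returns the picture (480x640x3 uint8, red, green, blue); there is no depth.
- r.calibration(name): a dict with "K" (3x3 intrinsics, pixels), "k1" (the pictures are not rectified: a ray, as slopes to the right and down, at radius r is drawn at 1 + k1 r^2 times it, then the intrinsics apply), "rvec" (rotation vector, rad) and "tvec" (3), from world to camera coordinates, as OpenCV has them; the wrist camera has in their place "mount" (4x4, takes a point from camera to tool coordinates, whose origin is the TCP and whose axes are the flange's). Camera axes: x right, y down, z forward; pixel columns grow to the right and rows downward; lengths in m; the calibration is good to about 2 mm. A picture is of the moment at which its call begins: read the wrist's pose just before it. calibration takes no time and is no camera call.
- r.close_job(): hands the job in; it is judged then, once.
Trained networks look in the newest picture that a camera, given by its name, has taken for a name from the list of things; names that differ only in an ending like _2 or _b are one class to them, and where a whole thing is asked for, a point or a joint stands for the part that bears it (a point fixed in the world has none). Each returns a list of dicts, best first, with "score" (0 to 1); they miss things now and then, are a little off and sometimes report something else, mostly with a low value. They report only what shows in the picture. A call takes as long as a camera call. They do not tell look-alikes from the thing itself.
- r.masks_of(camera, name): "mask" (480x640 bool, what is visible of it) and "rect" ([left, top, width, height] in pixels, round what is visible of it).
The state is a dict: "clock": time; "joint_pos": joint angles; "qd": joint speeds; "joint_efforts": joint torques, N m; "tcp_pos": TCP position; "tcp_rot": TCP orientation; "ft_force": force on the tool from outside, world axes, zero at the start; "moment": the same for the moment, N m; "gripper_width": opening from 0.0 (shut) to 1.0 (fully open); "finger_force": force on a finger pad.
Only numpy, scipy, OpenCV 4.12 (cv2) and the standard library are available. Lean on these libraries where they do the work, as an engineer would, in place of code of your own. Each camera call takes 0.05 s, during which the arm holds its last target. There are 200 camera calls.

## Working session

There is one attempt and no reset: what is moved stays moved. The work goes in short steps, Python scripts to look and compute and a tool call to move; the robot and the scene stay as the last step left them, time stands still between calls to the robot, and variables do not carry over. Pictures are saved under pics/ and viewed, at most 11 in all, crops included, and the job is handed in when it is done.

Besides the shell and the picture viewer there is one more tool, called after "Emit:" by a JSON object that holds its "method" and its "body". jog_arm: Moves the arm, as the interface text tells. Its arguments: {"type":"object","properties":{"deltas":{"type":"array"},"squeeze":{"type":"number"}},"required":["deltas"]}

```bash
ls; mkdir -p pics; python3 - <<'E'
from bench import r
import cv2,numpy as np
s=r.sense();print({k:np.round(v,3).tolist() for k,v in s.items()})
ims=[]
for c in("scene","side"):
    im=r.read_camera(c)[:,:,::-1].copy();cv2.imwrite(f"pics/{c}0.png",im)
    for n in("knob","unit","crank_vice","crank_grip","crank_vice_jaw","shaft_seat"):
        for d in r.masks_of(c,n)[:4]:
            ys,xs=np.nonzero(d["mask"]);print(c,n,round(d["score"],2),np.round(d["rect"]).tolist(),round(xs.mean(),1) if len(xs) else None,round(ys.mean(),1) if len(xs) else None,len(xs))
for c in("scene","side","wrist"):print(c,r.calibration(c))
E
```

```text
pics
{'clock': 0.0, 'joint_pos': [-1.355, 0.616, -0.013, 1.425, 0.008, 1.103, -0.04], 'qd': [0.0, 0.001, -0.0, -0.001, 0.001, 0.0, -0.0], 'joint_efforts': [0.0, -46.922, 0.259, -17.104, 0.01, 0.01, -0.0], 'tcp_pos': [0.155, 0.63, 0.23], 'tcp_rot': [0.121, 0.993, -0.001, -0.0], 'ft_force': [-0.202, 0.455, -0.452], 'moment': [-0.007, 0.014, 0.029], 'finger_force': 0.0, 'gripper_width': 1.0}
scene unit 0.57 [282.0, 277.0, 12.0, 14.0] 287.0 283.9 139
scene crank_grip 0.8 [248.0, 290.0, 32.0, 25.0] 266.1 300.8 201
scene crank_vice_jaw 0.4 [236.0, 284.0, 17.0, 16.0] 240.5 291.9 121
side knob 0.43 [337.0, 217.0, 9.0, 18.0] 340.8 224.9 125
side unit 0.65 [326.0, 281.0, 19.0, 25.0] 335.9 293.6 371
side crank_vice 0.7 [281.0, 297.0, 102.0, 80.0] 327.8 337.5 3778
side crank_grip 0.7 [340.0, 307.0, 42.0, 14.0] 365.0 314.8 307
side crank_vice_jaw 0.55 [320.0, 301.0, 22.0, 42.0] 334.0 322.3 370
side shaft_seat 0.65 [312.0, 306.0, 6.0, 11.0] 316.1 310.2 63
scene {'K': array([[496.08702301,   0.        , 321.29621281],
       [  0.        , 496.08702301, 239.08982429],
       [  0.        ,   0.    
[... 310 characters left out ...]
  1.        ]]), 'k1': -0.10206362537868321, 'rvec': array([ 0.10250259, -2.8232521 ,  1.3498202 ]), 'tvec': array([0.55642187, 0.07174359, 1.23222145])}
wrist {'K': array([[367.40788619,   0.        , 313.36936064],
       [  0.        , 367.40788619, 238.07003704],
       [  0.        ,   0.        ,   1.        ]]), 'k1': -0.056173397200910184, 'mount': array([[-6.23045923e-04, -9.59308600e-01, -2.82359031e-01,
         7.12596111e-02],
       [ 9.99999762e-01, -5.13776441e-04, -4.61028699e-04,
        -3.09491938e-04],
       [ 2.97199378e-04, -2.82359251e-01,  9.59308691e-01,
        -1.42535285e-01],
       [ 0.00000000e+00,  0.00000000e+00,  0.00000000e+00,
         1.00000000e+00]])}
```

```bash
python3 - <<'E'
import cv2,numpy as np
a=cv2.imread("pics/scene0.png");b=cv2.imread("pics/side0.png")
cv2.imwrite("pics/scene_c.png",cv2.resize(a[160:460,140:540],None,fx=2,fy=2,interpolation=3))
cv2.imwrite("pics/side_c.png",cv2.resize(b[170:470,140:540],None,fx=2,fy=2,interpolation=3))
E
cat > h.py <<'E'
import numpy as np,cv2
from scipy.spatial.transform import Rotation as R
from bench import r
def cam(c,s=None):
    k=r.calibration(c)
    if c=="wrist":
        s=s or r.sense();T=np.eye(4);T[:3,:3]=R.from_quat(s["tcp_rot"]).as_matrix();T[:3,3]=s["tcp_pos"]
        M=np.linalg.inv(T@k["mount"])
    else:
        M=np.eye(4);M[:3,:3]=cv2.Rodrigues(k["rvec"])[0];M[:3,3]=k["tvec"]
    return k["K"],np.array([k["k1"],0,0,0,0]),M
def proj(C,P):
    K,d,M=C
    return cv2.projectPoints(np.atleast_2d(np.array(P,float)),cv2.Rodrigues(M[:3,:3])[0],M[:3,3],K,d)[0][:,0]
def onz(C,uv,z):
    K,d,M=C;p=cv2.undistortPoints(np.array(uv,float).reshape(-1,1,2),K,d)[:,0]
    Mi=np.linalg.inv(M);D=np.c_[p,np.ones(len(p))]@Mi[:3,:3].T;o=Mi[:3,3]
    return o+D*((z-o[2])/D[:,2])[:,None]
E
python3 - <<'E'
from h import *
for c in("scene","side"):
    C=cam(c);print(c,np.linalg.inv(C[2])[:3,3])
    print(onz(C,[[266,301],[287,284]] if c=="scene" else [[341,225],[336,293],[365,315],[316,310]],0.1))
E
```

```text
scene [-0.44235405  0.63667745  1.27847753]
[[0.39428744 0.30364766 0.1       ]
 [0.41848034 0.21969194 0.1       ]]
side [0.51257603 0.94802789 0.81953101]
[[0.47647569 0.00449892 0.1       ]
 [0.48530156 0.25901305 0.1       ]
 [0.42144941 0.31948711 0.1       ]
 [0.5277435  0.31337268 0.1       ]]
```

View pics/scene_c.png

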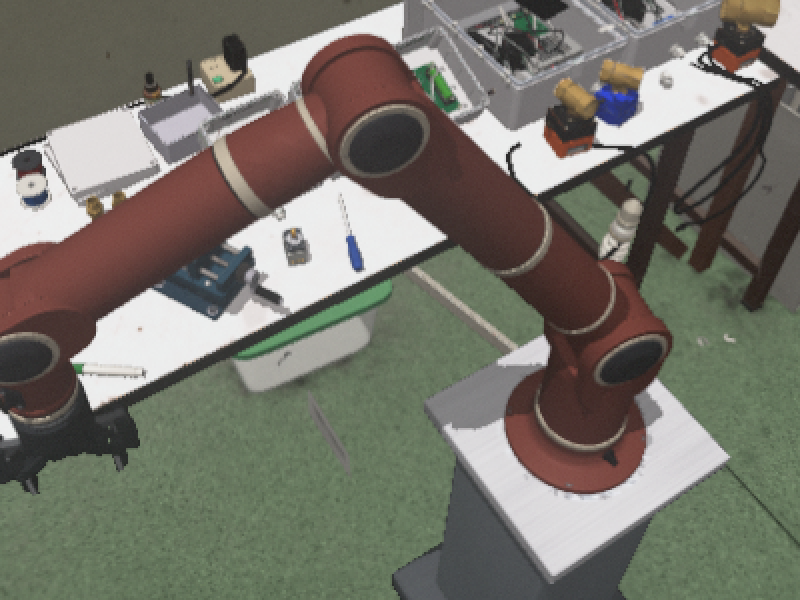

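View pics/side_c.png

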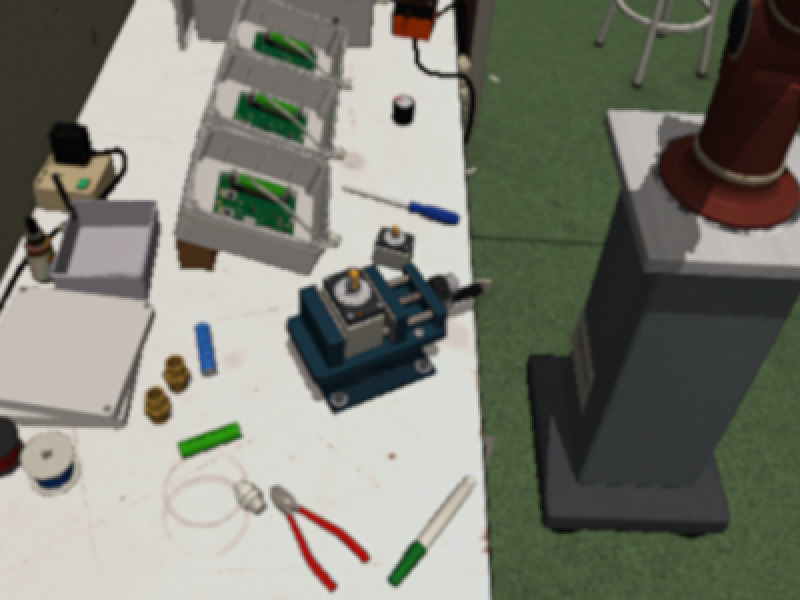

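The side view shows the unit with its brass shaft in the vice at full px (316,310). A smaller look-alike stands loose at (337,292). The knob, with its alloy cap, is at (341,224), and the black spool at (140,395) is not it. The crank handle is at about (373,316). I'll move above the vice for a close look.

```bash
python3 - <<'E'
from h import *
C=cam("side")
f=lambda u,v,z:onz(C,[[140+u/2,170+v/2]],z)[0].round(3)
print("seat",f(354,291,.137),"tip",f(354,270,.155),"knob top",f(402,99,.036),"knob base",f(402,117,0.0),"handle",f(470,291,.08),f(470,291,.112),"loose unit",f(394,262,0.))
s=r.sense();m=R.from_quat(s["tcp_rot"]).as_matrix();print(m.round(3))
E
```

```text
seat [0.524 0.361 0.137] tip [0.525 0.348 0.155] knob top [ 0.474 -0.107  0.036] knob base [ 0.471 -0.109  0.   ] handle [0.397 0.302 0.08 ] [0.402 0.33  0.112] loose unit [0.478 0.191 0.   ]
[[-0.971  0.239 -0.   ]
 [ 0.239  0.971  0.   ]
 [ 0.     0.    -1.   ]]
```

Emit:
{"method": "jog_arm", "body": {"deltas": [[-0.5,-0.3,-0.6,0,1],[-1,-0.6,-0.5,0,1],[-1,-0.6,-0.5,0,1],[-1,-0.6,-0.3,0,1],[-1,-0.6,-0.3,0,1],[-1,-0.6,-0.3,0,1],[-1,-0.6,-0.3,0,1],[-1,-0.6,-0.3,0,1],[-1,-0.6,0,0,1],[-1,-0.6,0,0,1]]}}

```text
clock: 1.53
tcp_pos: [0.3927, 0.3957, 0.3254]
tcp_rot: [0.121, 0.993, 0.001, 0.001]
ft_force: [0.3, 0.0, -0.1]
gripper_width: 0.997
finger_force: 0.0
```

Emit:
{"method": "jog_arm", "body": {"deltas": [[-1,-0.6,0,0,1],[-1,-0.6,0,0,1],[-0.5,-0.4,0,0,1],[0,0,0,0,1],[0,0,0,0,1]]}}

```text
clock: 1.95
tcp_pos: [0.4535, 0.3311, 0.3244]
tcp_rot: [0.122, 0.993, 0.0, 0.0]
ft_force: [-0.2, 1.0, -0.1]
gripper_width: 0.997
finger_force: 0.0
```

```bash
python3 - <<'E'
from h import *
s=r.sense();print(s["clock"],s["tcp_pos"],s["joint_pos"])
im=r.read_camera("wrist")[:,:,::-1].copy();cv2.imwrite("pics/w1.png",im)
C=cam("wrist",s);np.savez("w1.npz",K=C[0],d=C[1],M=C[2])
im=r.read_camera("side")[:,:,::-1].copy();cv2.imwrite("pics/s1.png",im)
E
```

```text
1.95 [0.45350002 0.33111429 0.32438922] [-0.710418    0.39799168  0.06163929  1.53812468 -0.02560951  1.20619771
  0.68129706]
```

View pics/w1.png

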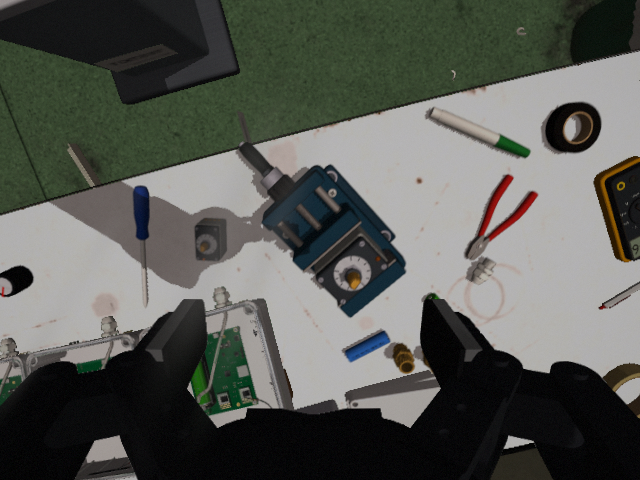

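The wrist view shows the vice in the middle, with the crank handle running from (243,147) to (268,175) and the shaft at (353,278). The small look-alike is at (208,240) and the knob at (12,281). I'll zoom in on the vice for a pose fit.

```bash
python3 - <<'E'
import cv2
a=cv2.imread("pics/w1.png")
cv2.imwrite("pics/w1c.png",cv2.resize(a[135:325,225:425],(800,760)[:2] and (630,598),interpolation=3))
E
```

```text
(no output)
```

View pics/w1c.png

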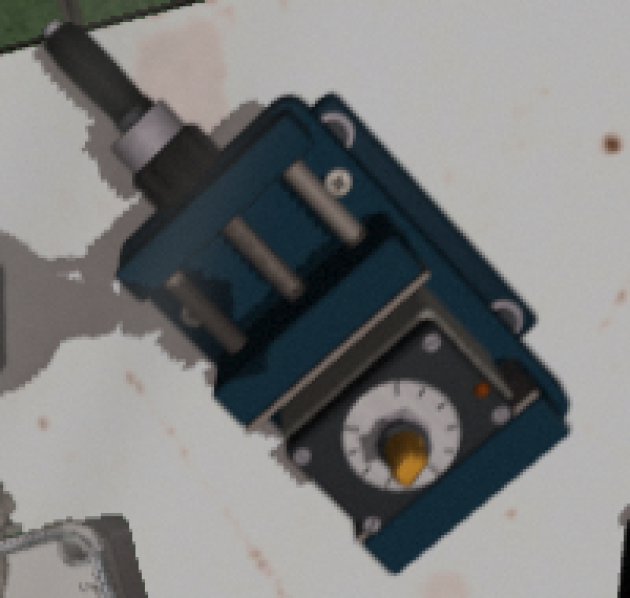

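```bash
cat > fit.py <<'E'
from h import *
z=np.load("w1.npz");C=(z["K"],z["d"],z["M"])
c=lambda *p:[[225+a/3.15,135+b/3.15] for a,b in p]
P=onz(C,c((568,430),(395,573),(430,272),(250,428),(428,320),(358,535)),.11)
print("fixed",P[:2].round(3),np.linalg.norm(P[0]-P[1]),"mov",P[2:4].round(3),np.linalg.norm(P[2]-P[3]))
for a,b in((0,1),(2,3)):
    d=P[a]-P[b];print("yaw",np.arctan2(-d[0],d[1]) , np.degrees(np.arctan2(-d[0],d[1])))
S=onz(C,c((402,437)),.137)[0];T=onz(C,c((410,472)),.155)[0];print("seat",S,"tip",T)
for zz in(.048,.08,.112):
    H=onz(C,c((58,35),(138,112)),zz);d=H[1]-H[0];print(zz,H.round(3),np.linalg.norm(d),np.degrees(np.arctan2(d[1],d[0])))
E
python3 fit.py
```

```text
fixed [[0.545 0.407 0.11 ]
 [0.582 0.34  0.11 ]] 0.07684199265134609 mov [[0.481 0.373 0.11 ]
 [0.518 0.305 0.11 ]] 0.07823087173313897
yaw 0.5103594322977697 29.241441505354878
yaw 0.4990080550454921 28.591055497138562
seat [0.52246068 0.35241119 0.137     ] tip [0.52624385 0.35210809 0.155     ]
0.048 [[0.381 0.268 0.048]
 [0.414 0.288 0.048]] 0.038601867575863535 31.305987893955415
0.08 [[0.382 0.275 0.08 ]
 [0.412 0.293 0.08 ]] 0.03565322685619593 31.305987893955383
0.112 [[0.382 0.281 0.112]
 [0.41  0.298 0.112]] 0.03270458613652836 31.305987893955436
```

```bash
cat >> fit.py <<'E'
from scipy.optimize import least_squares
def tri(obs):
    f=lambda X:np.concatenate([(proj(c,X)[0]-uv) for c,uv in obs])
    q=least_squares(f,[.45,.3,.1]);return q.x.round(4),q.fun.round(1)
S_=cam("side");Sc=cam("scene")
print("outer end",tri([(C,c((55,32))[0]),(S_,[384.5,311.5]),(Sc,[281,311])]),tri([(C,c((55,32))[0]),(S_,[384.5,311.5])]))
print("tip",tri([(C,c((410,472))[0]),(S_,[140+354/2,170+270/2])]))
print("fixed corner L",tri([(C,c((568,430))[0]),(S_,[140+300/2,170+290/2])]))
E
python3 fit.py|tail -3
python3 - <<'E'
import cv2
a=cv2.imread("pics/s1.png");b=cv2.imread("pics/scene0.png")
x=cv2.resize(a[270:390,270:400],(520,480),interpolation=3);y=cv2.resize(b[270:330,215:295],(280,210),interpolation=3)
import numpy as np
o=np.zeros((480,800,3),np.uint8);o[:,:520]=x;o[:210,520:]=y;cv2.imwrite("pics/s1c.png",o)
E
```

```text
outer end (array([0.378 , 0.2685, 0.0535]), array([-0.9, -2. , -3.4,  1. , -1. , -1.8])) (array([0.3788, 0.2709, 0.0622]), array([-0. , -1.5, -3.3, -0.8]))
tip (array([0.5247, 0.352 , 0.1586]), array([-0. ,  0.1,  0.2,  0.2]))
fixed corner L (array([0.5402, 0.3978, 0.1431]), array([-1.8, 10.5, 17.9, 12.4]))
```

View pics/s1c.png

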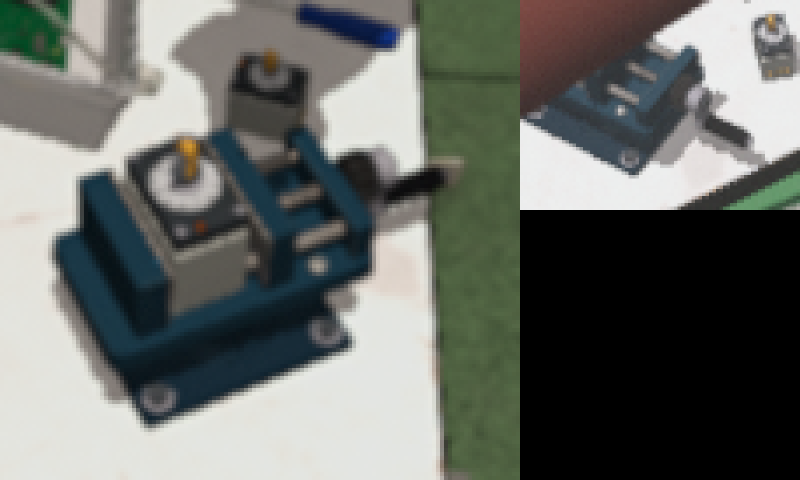

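```bash
cat >> fit.py <<'E'
print("----")
s4=lambda u,v:[270+u/4,270+v/4]
o,_=tri([(C,c((58,35))[0]),(S_,s4(447,175)),(Sc,[280,308.6])]);print(o,_)
i,_=tri([(C,c((132,112))[0]),(S_,s4(390,194)),(Sc,[267.9,302.9])]);print(i,_)
print("mid",(o+i)/2,np.linalg.norm(o-i))
a,_=tri([(C,c((568,430))[0]),(S_,s4(137,287))]);print("fixed+y",a,_)
b,_=tri([(C,c((395,573))[0]),(S_,s4(82,180))]);print("fixed-y",b,_)
print("inner fixed edge",onz(S_,[s4(112,174),s4(168,275)],.11).round(4))
print("mov face edge",onz(S_,[s4(217,135),s4(268,246)],.11).round(4))
E
python3 fit.py|sed '1,/----/d'
```

```text
[0.3806 0.2692 0.0517] [-0.2 -0.8 -1.9 -0.6 -0.6  0.4]
[0.413  0.2882 0.0558] [ 0.5 -0.4 -1.2 -1.   0.9  0.6]
mid [0.3968  0.2787  0.05375] 0.037783197323678144
fixed+y [0.5459 0.407  0.1082] [-0.   0.2  0.3  0.2]
fixed-y [0.5817 0.3399 0.1106] [ 0.1 -0.3 -0.5 -0.4]
inner fixed edge [[0.5651 0.3351 0.11  ]
 [0.5314 0.3993 0.11  ]]
mov face edge [[0.5106 0.3028 0.11  ]
 [0.4815 0.377  0.11  ]]
```

The handle is near the bottom of its circle, at about (0.397, 0.279, 0.05), and the vice yaw is about 28.8°. I'll go above the handle with the fingers square to it.

Emit:
{"method": "jog_arm", "body": {"deltas": [[0.54,-0.78,0.3,0,1],[0.54,-0.78,0.3,0,1],[0.54,-0.78,0.3,0,1],[0,0,0.6,-1,1],[0,0,0.6,-1,1],[0,0,0.6,-1,1],[0,0,0.6,-1,1],[0,0,0.6,-1,1],[0,0,0.6,-1,1],[0,0,0.6,-1,1]]}}

```text
clock: 2.88
tcp_pos: [0.3875, 0.2778, 0.1708]
tcp_rot: [-0.188, 0.982, 0.001, 0.0]
ft_force: [-0.2, 0.8, 0.8]
gripper_width: 1.0
finger_force: 0.0
```

Emit:
{"method": "jog_arm", "body": {"deltas": [[0,0,0.5,-1,1],[0,0,0.5,-0.5,1],[0,0,0,0,1],[0,0,0,0,1]]}}

```text
clock: 3.22
tcp_pos: [0.3876, 0.2769, 0.1411]
tcp_rot: [-0.248, 0.969, 0.0, -0.001]
ft_force: [0.4, 0.6, 0.7]
gripper_width: 0.998
finger_force: 0.0
```

```bash
python3 - <<'E'
from h import *
s=r.sense();print(s["clock"],s["tcp_pos"],s["joint_pos"]);m=R.from_quat(s["tcp_rot"]).as_matrix();print(m.round(3))
im=r.read_camera("wrist")[:,:,::-1].copy();C=cam("wrist",s);np.savez("w2.npz",K=C[0],d=C[1],M=C[2])
ex=np.array([.877,.481,0]);mid=np.array([.3968,.2787,.05])
for p in(mid-.021*ex,mid,mid+.021*ex):
    u=proj(C,p)[0];print(u);cv2.circle(im,tuple(int(round(t)) for t in u),3,(0,0,255),1)
cv2.imwrite("pics/w2.png",im)
E
```

```text
3.2167 [0.38759932 0.27689114 0.14108357] [-0.58401527  0.47902098 -0.11584082  2.0173492   0.08637696  0.65107472
  1.31653216]
[[-0.877 -0.481 -0.002]
 [-0.481  0.877 -0.   ]
 [ 0.001  0.001 -1.   ]]
[309.96316536 224.84655595]
[310.06949384 255.16261756]
[310.17313053 284.02867443]
```

View pics/w2.png

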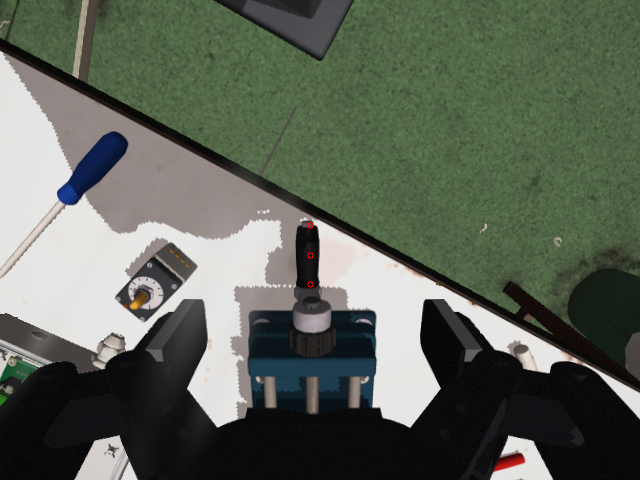

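The handle lies under the tool, with its middle at px (308,255) and the hub at (312,315), and the vice is square in the image. I'll descend and grip.

Emit:
{"method": "jog_arm", "body": {"deltas": [[0,-0.13,0.9,0,1],[0,0,0.9,0,1],[0,0,0.9,0,1],[0,0,0.9,0,1],[0,0,0,0,0.8],[0,0,0,0,0],[0,0,0,0,0],[0,0,0,0,0],[0,0,0,0,0],[0,0,0,0,0]], "squeeze": 50}}

```text
clock: 4.1
tcp_pos: [0.3913, 0.2733, 0.0348]
tcp_rot: [-0.247, 0.969, 0.001, 0.002]
ft_force: [-0.6, -0.3, 7.8]
gripper_width: 0.169
finger_force: 48.6
```

Emit:
{"method": "jog_arm", "body": {"deltas": [[0,0,0,0,0],[0,0,0,0,0],[0,0,0,0,0]]}}

```text
clock: 4.35
tcp_pos: [0.3913, 0.2732, 0.0348]
tcp_rot: [-0.248, 0.969, 0.001, 0.001]
ft_force: [-1.0, 0.5, 7.1]
gripper_width: 0.166
finger_force: 48.6
```

Emit:
{"method": "jog_arm", "body": {"deltas": [[0,0.369,-0.032,0,0],[0,0.336,-0.157,0,0],[0,0.261,-0.261,0,0],[0,0.157,-0.336,0,0],[0,0,0,0,0]]}}

```text
clock: 4.77
tcp_pos: [0.3745, 0.3038, 0.0584]
tcp_rot: [-0.248, 0.969, 0.001, 0.001]
ft_force: [-0.5, 1.5, 1.8]
gripper_width: 0.161
finger_force: 51.0
```

Emit:
{"method": "jog_arm", "body": {"deltas": [[0,0.032,-0.369,0,0],[0,-0.096,-0.359,0,0],[0,-0.212,-0.303,0,0],[0,-0.303,-0.212,0,0],[0,-0.359,-0.096,0,0],[0,-0.369,0.032,0,0],[0,-0.336,0.157,0,0],[0,0,0,0,0]]}}

```text
clock: 5.43
tcp_pos: [0.3989, 0.2593, 0.0919]
tcp_rot: [-0.247, 0.969, 0.002, 0.001]
ft_force: [1.6, 3.0, -2.8]
gripper_width: 0.166
finger_force: 50.6
```

Emit:
{"method": "jog_arm", "body": {"deltas": [[0,-0.261,0.261,0,0],[0,-0.157,0.336,0,0],[0,0,0,0,0]]}}

```text
clock: 5.68
tcp_pos: [0.4045, 0.2491, 0.0733]
tcp_rot: [-0.248, 0.969, 0.002, 0.001]
ft_force: [2.0, 5.8, -5.4]
gripper_width: 0.164
finger_force: 50.5
```

Emit:
{"method": "jog_arm", "body": {"deltas": [[0,-0.032,0.369,0,0],[0,0.096,0.359,0,0],[0,0,0,0,0]]}}

```text
clock: 5.93
tcp_pos: [0.4029, 0.2519, 0.0515]
tcp_rot: [-0.249, 0.969, 0.002, 0.001]
ft_force: [-1.3, 6.4, -2.1]
gripper_width: 0.163
finger_force: 50.8
```

Emit:
{"method": "jog_arm", "body": {"deltas": [[0,0.212,0.303,0,0],[0,0,0,0,0]]}}

```text
clock: 6.1
tcp_pos: [0.3998, 0.2578, 0.0429]
tcp_rot: [-0.249, 0.969, 0.002, 0.001]
ft_force: [-1.3, 6.2, 0.5]
gripper_width: 0.165
finger_force: 51.2
```

Emit:
{"method": "jog_arm", "body": {"deltas": [[0,0.303,0.212,0,0],[0,0,0,0,0]]}}

```text
clock: 6.27
tcp_pos: [0.3966, 0.2638, 0.0379]
tcp_rot: [-0.248, 0.969, 0.0, 0.001]
ft_force: [-1.0, -0.6, 16.7]
gripper_width: 0.166
finger_force: 52.8
```

Emit:
{"method": "jog_arm", "body": {"deltas": [[0,0.2,-0.03,0,0],[0,0,0,0,0]]}}

```text
clock: 6.43
tcp_pos: [0.3964, 0.2638, 0.0382]
tcp_rot: [-0.245, 0.969, -0.003, 0.002]
ft_force: [5.3, -6.0, 5.3]
gripper_width: 0.167
finger_force: 51.7
```

Emit:
{"method": "jog_arm", "body": {"deltas": [[0,0.2,0,0,0],[0,0,0,0,0]]}}

```text
clock: 6.6
tcp_pos: [0.3953, 0.2656, 0.0375]
tcp_rot: [-0.244, 0.97, -0.005, 0.002]
ft_force: [11.2, -11.5, 0.5]
gripper_width: 0.163
finger_force: 51.3
```

Emit:
{"method": "jog_arm", "body": {"deltas": [[0,0.15,0,0,0],[0,0,0,0,0],[0,0,0,0,0]]}}

```text
clock: 6.85
tcp_pos: [0.3945, 0.267, 0.037]
tcp_rot: [-0.242, 0.97, -0.007, 0.002]
ft_force: [13.4, -13.6, -3.0]
gripper_width: 0.163
finger_force: 51.0
```

```bash
python3 - <<'E'
from h import *
s=r.sense();print(s["tcp_pos"],s["ft_force"],s["moment"])
im=r.read_camera("side")[:,:,::-1].copy();im=im[270:390,270:400];cv2.imwrite("pics/s2.png",cv2.resize(im,(650,600),interpolation=3))
E
```

```text
[0.39450601 0.26695383 0.03701649] [ 13.44580907 -13.61259058  -3.01193023] [-3.06050004 -2.73723094  0.07795538]
```

View pics/s2.png

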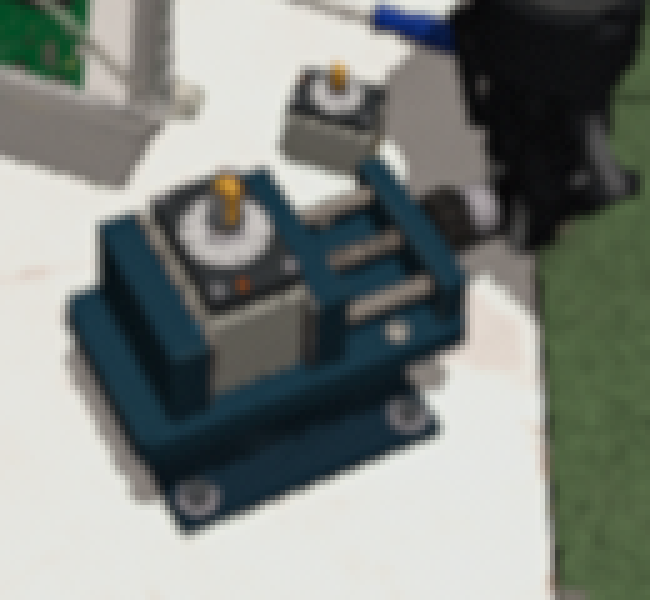

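The jaws are shut on the unit with no gap left on either side, and the handle load is about 18 N. I'll ease the push, release, lift and look at the shaft.

Emit:
{"method": "jog_arm", "body": {"deltas": [[0,-0.15,0,0,0],[0,-0.15,0,0,0],[0,0,0,0,0.6],[0,0,0,0,0.7],[0,0,0,0,0.7],[0,0,-0.5,0,0.7],[0,0,-1,0,0.7],[0,0,-1,0,0.7],[0,0,-1,0,0.7],[0,0,-1,0,0.7]]}}

```text
clock: 7.73
tcp_pos: [0.3906, 0.2693, 0.1732]
tcp_rot: [-0.248, 0.969, -0.0, -0.001]
ft_force: [0.7, 0.6, 0.8]
gripper_width: 0.699
finger_force: 0.0
```

Emit:
{"method": "jog_arm", "body": {"deltas": [[0,0,-1,0,0.7],[-0.3,0,-1,0,0.7],[-0.8,0.1,-0.5,0,0.7],[-1,0.1,0,0,0.7],[-1,0.1,0,0,0.7],[-0.9,0.1,0,0,0.7],[0,0,0,0,0.7],[0,0,0,0,0.7],[0,0,0,0,0.7]]}}

```text
clock: 8.48
tcp_pos: [0.4901, 0.3371, 0.2463]
tcp_rot: [-0.248, 0.969, -0.0, -0.002]
ft_force: [-0.7, -0.3, -0.4]
gripper_width: 0.701
finger_force: 0.0
```

```bash
python3 - <<'E'
from h import *
s=r.sense();print(s["clock"],s["tcp_pos"],s["ft_force"]);m=R.from_quat(s["tcp_rot"]).as_matrix();print(m.round(3))
im=r.read_camera("wrist")[:,:,::-1].copy();C=cam("wrist",s);np.savez("w3.npz",K=C[0],d=C[1],M=C[2]);cv2.imwrite("pics/w3.png",im)
u=proj(C,[.523,.352,.155])[0];print(u)
x,y=[int(t) for t in u];x0,y0=max(0,x-70),max(0,y-50);print(x0,y0)
cv2.imwrite("pics/w3c.png",cv2.resize(im[y0:y0+100,x0:x0+130],(780,600),interpolation=3))
E
```

```text
8.4833 [0.49010166 0.33713061 0.2462736 ] [-0.6770246  -0.30070802 -0.37441376]
[[-0.877 -0.481 -0.003]
 [-0.481  0.877 -0.002]
 [ 0.003 -0.    -1.   ]]
[310.40813435 292.23841296]
240 242
```

View pics/w3c.png

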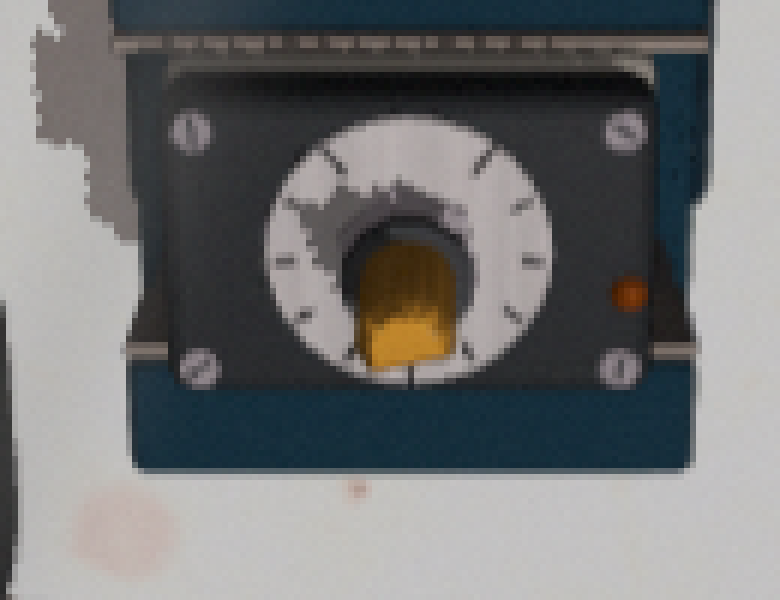

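The flat faces almost along vice +x, with its tip edge from (370,371) to (452,360) in the crop, so its normal is about 36° in world. The unit is clamped square. Next I'll go to the knob.

Emit:
{"method": "jog_arm", "body": {"deltas": [[0.3,-0.5,0,0,0.7],[0.62,-0.97,0,0,0.7],[0.62,-0.97,0,0,0.7],[0.62,-0.97,0,0,0.7],[0.62,-0.97,0,0,0.7],[0.62,-0.97,0,0,0.7],[0.62,-0.97,0,0,0.7],[0.62,-0.97,0,0,0.7],[0.62,-0.97,0,0,0.7],[0.62,-0.97,0,0,0.7]]}}

```text
clock: 9.37
tcp_pos: [0.4678, 0.0084, 0.2475]
tcp_rot: [-0.248, 0.969, 0.0, -0.0]
ft_force: [0.3, -1.0, -0.7]
gripper_width: 0.696
finger_force: 0.0
```

Emit:
{"method": "jog_arm", "body": {"deltas": [[0.62,-0.97,0.2,0,0.7],[0.62,-0.97,0.4,0,0.7],[0.62,-0.97,0.6,0,0.7],[0.3,-0.4,0.6,0,0.7],[0,0,0.5,0,0.7],[0,0,0,0,0.7],[0,0,0,0,0.7]]}}

```text
clock: 9.95
tcp_pos: [0.4592, -0.1077, 0.1781]
tcp_rot: [-0.248, 0.969, 0.001, -0.001]
ft_force: [0.4, 0.8, 0.2]
gripper_width: 0.697
finger_force: 0.0
```

```bash
python3 - <<'E'
from h import *
z=np.load("w3.npz");C=(z["K"],z["d"],z["M"])
print("axis tip",onz(C,[[308,297.3]],.155),"seat",onz(C,[[308,288.7]],.137))
s=r.sense();print(s["clock"],s["tcp_pos"],s["joint_pos"])
im=r.read_camera("wrist")[:,:,::-1].copy();C=cam("wrist",s);np.savez("w4.npz",K=C[0],d=C[1],M=C[2]);cv2.imwrite("pics/w4.png",im)
for d in r.masks_of("wrist","knob"):print(d["score"],d["rect"])
u=proj(C,[.472,-.108,.036])[0];print(u)
x,y=[int(t) for t in u];x0,y0=max(0,x-80),max(0,y-60);print(x0,y0)
cv2.imwrite("pics/w4c.png",cv2.resize(im[y0:y0+120,x0:x0+160],(800,600),interpolation=3))
E
```

```text
axis tip [[0.52718665 0.3523667  0.155     ]] seat [[0.52864284 0.35286187 0.137     ]]
9.95 [ 0.4592423  -0.10766178  0.17812239] [ 0.20122668  0.41398849 -0.02355335  1.98894743  0.01332187  0.7406802
  2.24101958]
0.77 [293.5, 211.9, 42.3, 47.0]
[306.01129889 236.99050187]
226 176
```

View pics/w4c.png

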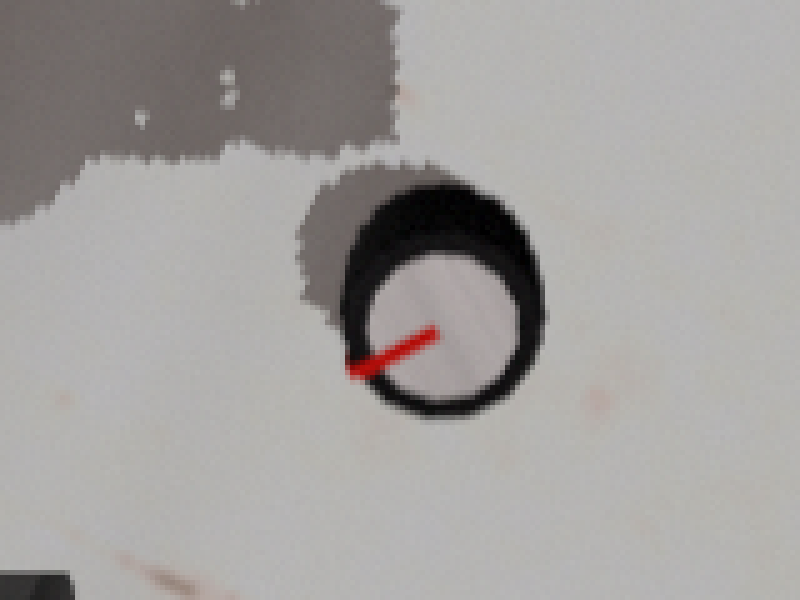

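The knob is the right one. Its cap centre is at px (314.6,240.6), and the red pointer is at about -36° in world, so it needs about +72° to match the shaft. I'll pre-twist the tool 60° the other way to stay inside the last joint's range.

Emit:
{"method": "jog_arm", "body": {"deltas": [[0,0,0,1,0.7],[0,0,0,1,0.7],[0,0,0.3,1,0.7],[0,0,0.3,1,0.7],[0,0,0.3,1,0.7],[0,0,0.3,1,0.7],[0,0,0.3,1,0.7],[0,0,0.3,1,0.7],[0,0,0.2,1,0.7],[0,0,0,1,0.7]]}}

```text
clock: 10.88
tcp_pos: [0.4607, -0.1069, 0.1182]
tcp_rot: [0.186, 0.983, 0.0, 0.0]
ft_force: [-1.1, 0.6, -0.0]
gripper_width: 0.7
finger_force: 0.0
```

Emit:
{"method": "jog_arm", "body": {"deltas": [[0,0,0,1,0.7],[0,0,0,1,0.7],[0,0,0,0,0.7],[0,0,0,0,0.7]]}}

```text
clock: 11.22
tcp_pos: [0.4612, -0.1074, 0.119]
tcp_rot: [0.268, 0.963, 0.0, 0.001]
ft_force: [-0.4, -0.2, -0.9]
gripper_width: 0.702
finger_force: 0.0
```

```bash
python3 - <<'E'
from h import *
z=np.load("w4.npz");C=(z["K"],z["d"],z["M"]);p1=onz(C,[[314.6,240.6]],.036)[0];print(p1)
s=r.sense();m=R.from_quat(s["tcp_rot"]).as_matrix();print(s["clock"],s["tcp_pos"],s["joint_pos"].round(2) if hasattr(s["joint_pos"],'round') else s["joint_pos"],np.degrees(np.arctan2(m[1,0],m[0,0])))
im=r.read_camera("wrist");C=cam("wrist",s);cv2.imwrite("pics/w5.png",im[:,:,::-1])
u=proj(C,p1)[0].astype(int)
# cap: bright low-sat blob; pointer: red
hsv=cv2.cvtColor(im,cv2.COLOR_RGB2HSV);x0,y0=u-45
sub=im[y0:y0+90,x0:x0+90].astype(int)
g=cv2.cvtColor(sub.astype(np.uint8),cv2.COLOR_RGB2GRAY)
red=(sub[...,0]>150)&(sub[...,1]<80);ys,xs=np.nonzero(red);print("red",len(xs))
black=(g<60).astype(np.uint8);n,l,st,ce=cv2.connectedComponentsWithStats(black|red.astype(np.uint8));
k=1+np.argmax(st[1:,4]);print(st[k],u)
cn,_=cv2.findContours((l==k).astype(np.uint8),cv2.RETR_CCOMP,2)[0:2]
cn=sorted(cn,key=cv2.contourArea)[-2:]
for c_ in cn: print(cv2.fitEllipse(c_))
pts=onz(C,np.c_[xs+x0,ys+y0],.036);print("red far/near",np.c_[xs,ys][[xs.argmin(),xs.argmax(),ys.argmin(),ys.argmax()]].tolist())
(cx,cy)=cv2.fitEllipse(cn[0])[0];P=onz(C,[[cx+x0,cy+y0]],.036)[0]
d=pts.mean(0)-P;print("cap centre",P,"pointer deg",np.degrees(np.arctan2(d[1],d[0])))
print("tool delta",m.T@(P-s["tcp_pos"]),m.T@(p1-s["tcp_pos"]))
cv2.imwrite("pics/w5c.png",cv2.resize(im[y0:y0+90,x0:x0+90,::-1],(600,600),interpolation=3))
E
```

```text
[ 0.47134873 -0.10045685  0.036     ]
11.2167 [ 0.46124439 -0.10735843  0.11897295] [ 0.    0.52  0.26  2.06 -0.23  0.59  1.45] 148.89789933527666
red 11
[  20   10   51   60 1353] [330 252]
((45.51205825805664, 44.447933197021484), (35.44422149658203, 39.86776351928711), 87.43868255615234)
((44.07741928100586, 39.0999641418457), (50.0084114074707, 58.76918411254883), 170.8751983642578)
red far/near [[44, 48], [47, 48], [44, 48], [44, 51]]
cap centre [ 0.47063249 -0.10026128  0.036     ] pointer deg -33.11628736074301
tool delta [-0.00423964  0.01083894  0.08299132] [-0.00495395  0.01104148  0.08299267]
```

Emit:
{"method": "jog_arm", "body": {"deltas": [[-0.15,0.37,0,0,0.7],[0,0,0.8,0,0.7],[0,0,1,0,0.7],[0,0,1,0,0.7],[0,0,0.7,0,0.7],[0,0,0.33,0,0.7],[0,0,0,0,0.4],[0,0,0,0,0],[0,0,0,0,0],[0,0,0,0,0]], "squeeze": 60}}

```text
clock: 12.1
tcp_pos: [0.4712, -0.1013, 0.0045]
tcp_rot: [0.27, 0.963, 0.0, 0.001]
ft_force: [0.5, -0.2, 0.2]
gripper_width: 0.377
finger_force: 59.4
```

Emit:
{"method": "jog_arm", "body": {"deltas": [[0,0,0,0,0],[0,0,0,0,0],[0,0,0,0,0]]}}

```text
clock: 12.35
tcp_pos: [0.4705, -0.1012, 0.0039]
tcp_rot: [0.27, 0.963, 0.0, 0.001]
ft_force: [-0.9, 0.1, 3.3]
gripper_width: 0.38
finger_force: 59.4
```

Emit:
{"method": "jog_arm", "body": {"deltas": [[0,0,-0.5,0,0],[0,0,-1,0,0],[0,0,-1,0,0],[0.2,0.5,-1,0,0],[0.35,0.95,-0.8,0,0],[0.35,0.95,-0.8,0,0],[0.35,0.95,-0.8,0,0],[0.35,0.95,-0.8,0,0],[0.35,0.95,0,0,0],[0.35,0.95,0,0,0]]}}

```text
clock: 13.18
tcp_pos: [0.5087, 0.0953, 0.2062]
tcp_rot: [0.27, 0.963, 0.001, 0.002]
ft_force: [0.4, -0.0, -1.1]
gripper_width: 0.381
finger_force: 59.5
```

Emit:
{"method": "jog_arm", "body": {"deltas": [[0.35,0.95,0,0,0],[0.35,0.95,0,0,0],[0.35,0.95,0,0,0],[0.35,0.95,0,0,0],[0.35,0.95,0,0,0],[0.35,0.95,0,0,0],[0.35,0.95,0,0,0],[0.35,0.95,0,0,0],[0.35,0.95,0,0,0],[0.2,0.6,0,0,0]]}}

```text
clock: 14.02
tcp_pos: [0.5635, 0.3847, 0.2036]
tcp_rot: [0.268, 0.963, 0.001, -0.001]
ft_force: [-0.4, 0.1, -0.6]
gripper_width: 0.378
finger_force: 59.6
```

Emit:
{"method": "jog_arm", "body": {"deltas": [[0,0,0,-1,0],[0,0,0,-1,0],[0,0,0,-1,0],[0,0,0,-1,0],[0,0,0,-1,0],[0,0,0,-1,0],[0,0,0,-1,0],[0,0,0,-1,0],[0,0,0,-1,0],[0,0,0,-1,0]]}}

```text
clock: 14.85
tcp_pos: [0.5644, 0.3799, 0.2039]
tcp_rot: [-0.164, 0.986, -0.0, -0.001]
ft_force: [0.5, -0.9, 0.1]
gripper_width: 0.378
finger_force: 59.5
```

Emit:
{"method": "jog_arm", "body": {"deltas": [[0,0,0,-1,0],[0,0,0,-1,0],[0,0,0,-1,0],[0,0,0,-1,0],[0,0,0,-0.2,0],[0,0,0,0,0],[0,0,0,0,0]]}}

```text
clock: 15.43
tcp_pos: [0.5647, 0.3801, 0.204]
tcp_rot: [-0.338, 0.941, -0.0, -0.0]
ft_force: [-1.3, -0.3, 0.5]
gripper_width: 0.374
finger_force: 59.4
```

```bash
python3 - <<'E'
from h import *
s=r.sense();m=R.from_quat(s["tcp_rot"]).as_matrix();print(s["clock"],s["tcp_pos"],s["joint_pos"].round(2),np.degrees(np.arctan2(m[1,0],m[0,0])),s["finger_force"])
im=r.read_camera("wrist");C=cam("wrist",s);np.savez("w6.npz",K=C[0],d=C[1],M=C[2],m=m,p=s["tcp_pos"]);cv2.imwrite("pics/w6.png",im[:,:,::-1])
u=proj(C,[.527,.352,.155])[0];k=proj(C,s["tcp_pos"]+m@[0,0,-.032])[0];print("shaft",u,"knob",k)
x,y=u.astype(int);x0,y0=max(0,x-40),max(0,y-40);print(x0,y0)
o=np.zeros((600,800,3),np.uint8)
a=im[y0:y0+80,x0:x0+80,::-1];o[:400,:400]=cv2.resize(a,(400,400),interpolation=3)
x,y=k.astype(int);x1,y1=x-60,y-60;print(x1,y1)
b=im[y1:y1+120,x1:x1+120,::-1];o[:b.shape[0]*10//3,400:]=cv2.resize(b,(400,b.shape[0]*10//3),interpolation=3)
cv2.imwrite("pics/w6c.png",o[:400])
E
```

```text
15.4333 [0.56468457 0.38009057 0.20401799] [-0.62  0.69 -0.01  1.36  0.01  1.1   1.63] -140.45717261051738 59.43766415119171
shaft [319.1096254  179.89102467] knob [315.29128346 346.97639486]
279 139
255 286
```

View pics/w6c.png

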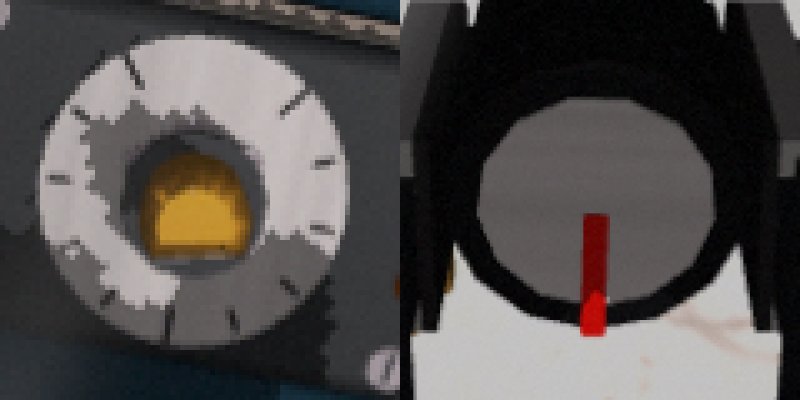

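The flat edge in the left crop (155–243, 247) and the red pointer in the right crop (594, 215–335) both point straight down in the image, so they are aligned. Now I'll work out the offset from knob to shaft.

```bash
python3 - <<'E'
from h import *
z=np.load("w6.npz");C=(z["K"],z["d"],z["M"]);m,p=z["m"],z["p"]
for n,uv,h in(("tip",[318.4,184.2],.155),("collar",[317.6,178.6],.137),("dial",[317.2,176.8],.127),("knob",[313.8,345.6],p[2]+.032)):
    X=onz(C,[uv],h)[0];print(n,X.round(4),"tool",((m.T@(X-p))*1000).round(2))
E
```

```text
tip [0.529  0.3531 0.155 ] tool [44.67  1.97 49.05]
collar [0.5286 0.3526 0.137 ] tool [45.32  1.74 67.05]
dial [0.5288 0.3526 0.127 ] tool [45.13  1.62 77.05]
knob [0.5646 0.3794 0.236 ] tool [  0.55  -0.51 -32.  ]
```

Emit:
{"method": "jog_arm", "body": {"deltas": [[0.5,0.025,0,0,0],[0.5,0.025,0,0,0],[0.48,0.025,0,0,0],[0,0,0.5,0,0],[0,0,0.5,0,0],[0,0,0.3,0,0],[0,0,0,0,0],[0,0,0,0,0]]}}

```text
clock: 16.15
tcp_pos: [0.5291, 0.3537, 0.1648]
tcp_rot: [-0.339, 0.941, -0.0, -0.001]
ft_force: [-0.0, 0.6, -0.9]
gripper_width: 0.377
finger_force: 59.4
```

```bash
python3 - <<'E'
from h import *
z=np.load("w6.npz");m=z["m"]
s=r.sense();m=R.from_quat(s["tcp_rot"]).as_matrix();k=s["tcp_pos"]+m@[.00055,-.0005,.004]
print(s["tcp_pos"],"knob",k,"tool err mm",m.T@(np.array([.5287,.3528,.155])-k)*1000, m[:,2])
im=r.read_camera("side");C=cam("side");x,y=proj(C,[.5287,.3528,.165])[0].astype(int)
cv2.imwrite("pics/s3.png",cv2.resize(im[y-40:y+40,x-50:x+50,::-1],(750,600),interpolation=3))
E
```

```text
[0.52912363 0.35371122 0.16479216] knob [0.52901572 0.35297239 0.16079279] tool err mm [0.34679405 0.0688961  5.79316743] [-8.08376198e-04 -7.34392916e-04 -9.99999404e-01]
```

View pics/s3.png

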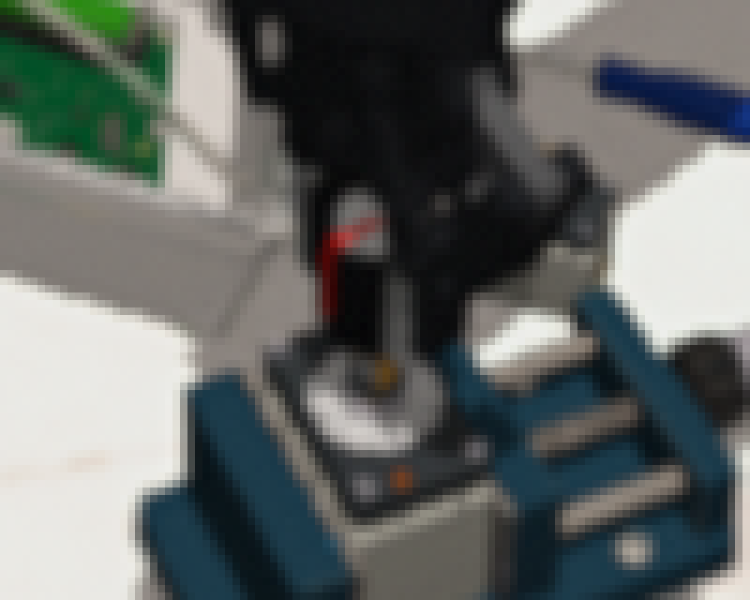

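The knob hangs just above the shaft, which shows at (383,375) under it. I'll lower it step by step and watch the force.

Emit:
{"method": "jog_arm", "body": {"deltas": [[0,0,0.2,0,0],[0,0,0.1,0,0],[0,0,0,0,0]]}}

```text
clock: 16.45
tcp_pos: [0.5289, 0.3535, 0.1556]
tcp_rot: [-0.339, 0.941, -0.0, -0.001]
ft_force: [-0.3, -0.4, -1.3]
gripper_width: 0.381
finger_force: 59.4
```

Emit:
{"method": "jog_arm", "body": {"deltas": [[0,0,0.1,0,0],[0,0,0,0,0]]}}

```text
clock: 16.62
tcp_pos: [0.5291, 0.3535, 0.1528]
tcp_rot: [-0.339, 0.941, -0.0, -0.0]
ft_force: [0.1, -0.2, -0.2]
gripper_width: 0.372
finger_force: 59.4
```

Emit:
{"method": "jog_arm", "body": {"deltas": [[0,0,0.13,0,0],[0,0,0.13,0,0],[0,0,0,0,0]]}}

```text
clock: 16.87
tcp_pos: [0.5287, 0.3533, 0.1443]
tcp_rot: [-0.339, 0.941, -0.0, -0.001]
ft_force: [0.2, 0.6, -1.1]
gripper_width: 0.377
finger_force: 59.4
```

Emit:
{"method": "jog_arm", "body": {"deltas": [[0,0,0.1,0,0],[0,0,0,0,0],[0,0,0,0,0]]}}

```text
clock: 17.12
tcp_pos: [0.5292, 0.3536, 0.1422]
tcp_rot: [-0.339, 0.941, -0.0, -0.0]
ft_force: [-1.2, 0.8, -0.4]
gripper_width: 0.378
finger_force: 59.4
```

Emit:
{"method": "jog_arm", "body": {"deltas": [[0,0,0.06,0,0],[0,0,0,0,0],[0,0,0,0,0]]}}

```text
clock: 17.37
tcp_pos: [0.5295, 0.3539, 0.141]
tcp_rot: [-0.339, 0.941, 0.0, 0.0]
ft_force: [0.2, 0.0, 1.5]
gripper_width: 0.378
finger_force: 59.5
```

Emit:
{"method": "jog_arm", "body": {"deltas": [[0,0,0.06,0,0],[0,0,0,0,0],[0,0,0,0,0]]}}

```text
clock: 17.62
tcp_pos: [0.5296, 0.354, 0.1395]
tcp_rot: [-0.339, 0.941, 0.0, 0.001]
ft_force: [-0.3, 0.8, 4.6]
gripper_width: 0.384
finger_force: 59.6
```

Emit:
{"method": "jog_arm", "body": {"deltas": [[0,0,0.06,0,0],[0,0,0,0,0],[0,0,0,0,0]]}}

```text
clock: 17.87
tcp_pos: [0.5297, 0.354, 0.138]
tcp_rot: [-0.339, 0.941, 0.0, 0.001]
ft_force: [-1.9, -0.1, 6.5]
gripper_width: 0.377
finger_force: 59.8
```

Emit:
{"method": "jog_arm", "body": {"deltas": [[0,0,0.06,0,0],[0,0,0,0,0],[0,0,0,0,0]]}}

```text
clock: 18.12
tcp_pos: [0.5297, 0.3541, 0.1368]
tcp_rot: [-0.339, 0.941, 0.0, 0.001]
ft_force: [-1.8, -0.9, 8.7]
gripper_width: 0.373
finger_force: 60.4
```

Emit:
{"method": "jog_arm", "body": {"deltas": [[0,0,0.06,0,0],[0,0,0,0,0],[0,0,0,0,0]]}}

```text
clock: 18.37
tcp_pos: [0.5299, 0.3542, 0.1366]
tcp_rot: [-0.339, 0.941, 0.0, 0.001]
ft_force: [-3.3, -1.0, 15.2]
gripper_width: 0.379
finger_force: 60.9
```

Emit:
{"method": "jog_arm", "body": {"deltas": [[0,0,0.06,0,0],[0,0,0,0,0],[0,0,0,0,0]]}}

```text
clock: 18.62
tcp_pos: [0.5301, 0.3544, 0.1365]
tcp_rot: [-0.339, 0.941, 0.001, 0.002]
ft_force: [-5.4, -3.2, 21.0]
gripper_width: 0.373
finger_force: 61.4
```

Emit:
{"method": "jog_arm", "body": {"deltas": [[0,0,-0.05,0,0],[0,0,0,0,0],[0,0,0,0,0],[0,0,0,0,0]]}}

```text
clock: 18.95
tcp_pos: [0.5299, 0.3542, 0.1366]
tcp_rot: [-0.339, 0.941, 0.0, 0.002]
ft_force: [-2.6, -2.1, 16.6]
gripper_width: 0.375
finger_force: 60.6
```

```bash
python3 - <<'E'
from bench import r
s=r.sense();print(s["tcp_pos"],s["ft_force"],s["finger_force"],abs(s["qd"]).max())
if s["ft_force"][2]>10: print(r.close_job())
E
```

```text
[0.52994392 0.35422137 0.13660246] [-2.60092792 -2.1346333  16.55655769] 60.598636865615845 0.0017076390462059125
the job is handed in; nothing more can be done
None
```

I handed the job in at about 19 s with the vice tight at about 18 N on the handle and the knob, its flat aligned to the shaft's, held home on the collar and pressed to the bottom with about 16 N; no verdict was returned.

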